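# Clamp the jar for opening

## Task

Get the red-lidded jar ready for opening: lift it off the turntable, stand it upright in its place between the jaws of the white jar clamp and let go, push the blue jaw against the jar until the jar is home in the fixed jaw, and then swing the red cam lever its full quarter turn to the stop so that the jaws are drawn tight on the jar. Leave the salt mill standing on the turntable, keep the jar upright, and do not disturb the tin or the tumbler.

Things in the scene. Friction and masses are not known exactly. Their poses are not given: they have to be found in the camera images.
- jar: The jar to clamp: an almost round glass jar, 56 to 62 mm across, 86 mm tall, with a red lid 56 mm across over its top 11 mm; about 0.36 kg. Origin: centre of its underside, z up its axis. It starts upright on the turntable, 30 mm above the worktop, centre about 55 mm from the turntable's centre.
- salt_mill: A small salt mill with a grey cap, 44 mm across and 90 mm tall, standing upright on the turntable across from the jar, about 110 mm from it centre to centre. Origin: centre of its underside, z up.
- turntable: A round turntable fixed to the worktop: wooden disc 200 mm across on a black foot, flat top 30 mm above the worktop. The disc spins freely about the vertical through the origin (centre of the foot's underside); this frame itself does not turn with it.
- clamp: White jar clamp fixed to the worktop, 185 x 220 mm with lever out. Origin at worktop level near its middle; x points from the blue sliding jaw to the fixed jaw, y from the jaws to the lever, z up; 'clamp' directions below mean these. Bed under the jaws: 10 mm above the worktop, 76 mm wide in y. Fixed jaw at the +x end: 74 mm tall, two rubber faces forming a wide V, 52 mm wide, open to -x.
- jar_seat (a point): Fixed point on the clamp's bed (10 mm above the worktop) where the axis of a jar fully seated against both faces of the V stands (within 1 mm). The sliding jaw pushes a jar standing up to some 10 mm short of it (to -x) home along the bed. A jar is best held across the clamp's y, where both sides are free.
- jaw (a joint): Slide of the blue jaw along the clamp's x, m: 0 = fully in towards the fixed jaw, grows as it opens towards -x, 0.060 at most. It starts 0.035 to 0.055 open. With the jar seated the pad just touches it at about 0.010. It slides with about 2 N of friction and stays where it is left.
- jaw_back (a point): Point to push on: centre of the flat upright back (-x side) of the blue jaw's block, 60 mm above the worktop. The block is 50 mm wide in y, 18 mm thick, top 78 mm above the worktop. On its other side is a black rubber pad (44 mm wide, 17 to 67 mm above the worktop) on springs, 3 N per mm, 10 mm of travel. A push of 8 to 12 N seats the jar.
- jaw_post (a point): Top (33 mm above the worktop) of the upright steel keeper post, 10 mm across, on a low arm at the blue jaw's +y side. It moves with the jaw. The lever's hook catches behind it.
- lever (a joint): Red cam lever on a vertical axis, rad: 0 = open, pointing to the clamp's +y; grows counter-clockwise seen from above; stop at 1.60, pointing to -x. Starts at 0 to 0.15. Its steel hook catches the keeper post from about 0.4 and draws the jaw to +x; past 1.35 it holds by itself. It catches only with the jaw at 0.016 or less, else it misses or jams. Takes 1 to 5 N at its end; stays where left.
- lever_axis (a point): Point on the lever's fixed vertical axis, 47 mm above the worktop (mid-height of the lever's blade).
- lever_end (a point): Axis of the round grip (18 mm across, 33 to 63 mm above the worktop) at the lever's end, 94 mm from the lever's axis; point 47 mm above the worktop. Between axis and grip the lever is an upright blade, 10 mm thick, 36 to 58 mm above the worktop. To close it, push on the side that faces the clamp's +x while it is open.
- tin: Bystander: food tin, 76 mm across, 110 mm tall. Origin: centre of its underside.
- tumbler: Bystander: clear drinking glass, 81 mm across, 91 mm tall. Origin: centre of its underside.
Not all that is in view belongs to the job. What is shaped like the jar but yellow is not meant.

How it is judged (in metres and radians):
On the way, in this order (a step that is already met when the one before it is completed fails the run):
1. the jar is lifted clear of the turntable (height (world z) of jar above 0.045 m and contact force between jar and turntable below 0.05 N), for 0.1 s.
2. the jar stands upright on the clamp's bed between the jaws, let go (z of jar in the frame of jar_seat below 0.006 m and x of jar in the frame of jar_seat between -0.03 and 0.008 m and y of jar in the frame of jar_seat between -0.02 and 0.02 m and angle between jar's own z axis and vertical below 0.1 rad and contact force between the fingers and jar below 0.1 N), for 0.2 s.
3. the blue jaw is pushed against the jar, home or nearly so, with the lever still open (value of joint jaw below 0.0165 m and value of joint lever below 0.4 rad and contact force between jaw and jar above 0.2 N), for 0.1 s.
4. the lever is turned its full quarter turn (value of joint lever above 1.45 rad), for 0.2 s.
At the end, for the whole second after the job is handed in: The lever stands at its stop (at least 1.45 rad), the jar stands upright (within 0.1 rad) and at rest on the clamp's bed, seated against the fixed jaw (within 6 mm of its place), squeezed between the jaws with more than 4 N, and the salt mill still stands upright (within 0.25 rad) on the turntable (value of joint lever above 1.45 rad and contact force between jaw and jar above 4 N and horizontal distance between jar and jar_seat below 0.006 m and z of jar in the frame of jar_seat below 0.006 m and angle between jar's own z axis and vertical below 0.1 rad and linear speed of jar below 0.01 m/s and angle between salt_mill's own z axis and vertical below 0.25 rad and horizontal distance between salt_mill and turntable below 0.1 m and height (world z) of salt_mill above 0.025 m); the robot touches nothing.
It fails at once if the jar is tipped over (angle between jar's own z axis and vertical above 0.6 rad).
It fails at once if the salt mill is tipped or knocked off the turntable (angle between salt_mill's own z axis and vertical above 0.5 rad or height (world z) of salt_mill below 0.02 m).
It fails at once if the tin or the tumbler is moved by more than 20 mm (distance of any of tin, tumbler from where it was at the start of the episode above 0.02 m).
It also fails if it takes over 64 s, if anything falls off the work surface, if the arm or the gripper's body presses on something with over 40 N, if the wrist force passes 120 N, or if a joint passes its speed limit or range.

## Robot

A 6-joint arm with a two-finger parallel gripper is mounted at the origin on a cart in front of the work surface, level with it; the furniture and walls round the work are solid. World frame = base frame: x ahead of the robot, y to its left, z up, the work surface at z = 0. Lengths are in mm, angles in rad, forces in N, time in s.
With the tool pointing down it reaches from about 350 to 975 mm from the base axis. Payload 4.9 kg.
Tool frame: the origin (TCP) lies at the very end of the fingers, on their centre line; the grasp point (between the pads) lies r.grip_point_offset behind it (r.grip_point_offset is the distance from the TCP to the grasp point, in mm); z points along the fingers, y is the line along which they close (so a half turn about z gives the same grasp; the last joint's range is limited). The gripper opens to 85 mm and grips with 20 to 120 N. Pads are 22 mm wide; open, the fingers measure 114 mm over their backs; the gripper's body (76 mm by 85 mm) begins 54 mm behind the grasp point. The pads swing forward as they close: fully open they stand 13 mm farther back than shut.
Start: joints at [-0.119, 0.053, 1.613, -0, 1.476, -0.119], TCP at [624.981, 0.003, 231.304] pointing down, gripper open.
Joint ranges: [-3.01, 3.01], [-1.01, 2.22], [0.06, 2.58], [-1.02, 4.17], [0.09, 2.62], [-3.14, 3.14]. Speed limits (rad/s): [2.57, 2.57, 3.14, 3.14, 3.14, 3.14].

## Interface

Orientations are given as a unit quaternion [w, x, y, z].
In Python, from station import r, eyes, job gives the robot as it stands.
- The arm moves only by the tool apply_moves, never from a script. Its argument "targets" is one flat list of numbers, 7 for each row, row after row: the shift along the tool's x, y, z in m, then the turn, a rotation vector about the tool's x, y, z in degrees, then the opening, from 0 (shut) to 1 (fully open). A call has 1 to 12 rows; each row shifts and turns the commanded pose from where the row before left it, along the tool's axes as they then stand; what a row does not reach is not made up. A row lasts 1/10 s, in which the tool goes at most 50 mm and 8.59 degrees, less where a joint would pass 70% of its speed; a pose out of reach is approached as far as the arm can. A call with a gripper value outside its range is refused whole. The fingers move at their own pace and stop on an object; "newtons" is the grip in N (left out, the last holds). Time passes only in rows, so rows that do not move let the fingers close. It gives the time, the measured TCP pose, the force, the opening and the grip force at its end, in the units of the state.
- r.get_obs(): the state, without advancing time (a new reading comes with each control period).
- eyes.read_camera(name): name is "scene" or "side" or "wrist"; returns a dict with "img" (400x640x3 uint8, blue, green, red), "mtx" (3x3 intrinsics, pixels), "R" (3x3) and "t" (3): a world point X has camera coordinates R X + t. Camera axes: x right, y down, z forward; pixel columns grow to the right and rows downward; lengths in mm; the calibration is good to about 2 mm. A picture is of the moment at which its call begins. There is no depth.
- job.job_done(): hands the job in; it is judged then, once.
Trained networks look in the newest picture that a camera, given by its name, has taken for a name from the list of things; names that differ only in an ending like _2 or _b are one class to them, and where a whole thing is asked for, a point or a joint stands for the part that bears it (a point fixed in the world has none). Each returns a list of dicts, best first, with "conf" (0 to 1); they miss things now and then, are a little off and sometimes report something else, mostly with a low value. They report only what shows in the picture. A call takes as long as a camera call. They do not tell look-alikes from the thing itself.
- eyes.look_for(camera, query): "position" ([column, row] as shares, 0 to 1, of the picture: columns of its width, rows of its height, amid what is visible of it).
- eyes.pinpoint(camera, query): "position" ([column, row] as shares, 0 to 1, of the picture: columns of its width, rows of its height: a listed point, or the origin of a listed thing).
The state is a dict: "t": time; "joints": joint angles; "joint_vel": joint speeds; "joint_efforts": joint torques, N m; "eef_pos": TCP position; "tcp_rot": TCP orientation; "ft_force": force on the tool from outside, world axes, zero at the start; "wrist_torque": the same for the moment, N m; "grip_width": opening from 0.0 (shut) to 1.0 (fully open); "grip_force": force on a finger pad.
Only numpy, scipy, OpenCV 4.12 (cv2) and the standard library are available. Lean on these libraries where they do the work, as an engineer would, in place of code of your own. Each camera call takes 0.05 s, during which the arm holds its last target. There are 200 camera calls.

## Working session

There is one attempt and no reset: what is moved stays moved. The work goes in short steps, Python scripts to look and compute and a tool call to move; the robot and the scene stay as the last step left them, time stands still between calls to the robot, and variables do not carry over. Pictures are saved under pics/ and viewed, at most 10 in all, crops included, and the job is handed in when it is done.

Besides the shell and the picture viewer there is one more tool, called after "Call:" by a JSON object that holds its "op" and its "data", one argument or row to a line. apply_moves: Moves the arm, as the interface text tells. Its arguments: {"type":"object","properties":{"targets":{"type":"array","items":{"type":"number"}},"newtons":{"type":"number"}},"required":["targets"]}

```bash
mkdir -p pics; cat > h.py <<'E'
import numpy as np, cv2
from station import r, eyes, job
def ray(c,p):
    px=np.array([p[0]*640,p[1]*400,1.0]); d=c["R"].T@np.linalg.solve(c["mtx"],px); o=-c["R"].T@c["t"]; return o,d/np.linalg.norm(d)
def at_z(c,p,z):
    o,d=ray(c,p); return o+d*(z-o[2])/d[2]
def tri(rays):
    A=0;b=0
    for o,d in rays:
        P=np.eye(3)-np.outer(d,d);A=A+P;b=b+P@o
    return np.linalg.solve(A,b)
def proj(c,X):
    q=c["mtx"]@(c["R"]@np.array(X,float)+np.ravel(c["t"])); return q[:2]/q[2]
def cam(n):
    c=eyes.read_camera(n); c["mtx"]=np.array(c["mtx"]);c["R"]=np.array(c["R"]);c["t"]=np.ravel(c["t"]); return c
E
python3 - <<'E'
from h import *
np.set_printoptions(precision=1,suppress=True)
Z=dict(jar=30,salt_mill=30,turntable=0,clamp=0,jar_seat=10,jaw_back=60,jaw_post=33,lever_axis=47,lever_end=47,tin=0,tumbler=0)
C={n:cam(n) for n in("scene","side")}
cv2.imwrite("pics/a.png",np.vstack([C[n]["img"] for n in C])[:,:]) if 0 else [cv2.imwrite(f"pics/{n}0.png",C[n]["img"]) for n in C]
for n in C: print(n,-C[n]["R"].T@C[n]["t"])
for q,z in Z.items():
    for n in C:
        for e in eyes.pinpoint(n,q)[:3]:
            p=e["position"];print(q,n,round(e["conf"],2),np.array(p)*[640,400],at_z(C[n],p,z))
print(r.grip_point_offset,r.get_obs())
E
```

```text
scene [ -16.8 -614.1  460.5]
side [ 496.6 -747.   593.8]
jar scene 0.73 [381.9 249.9] [ 638.9 -210.9   30. ]
jar scene 0.68 [239.  196.1] [637.5 179.6  30. ]
jar side 0.93 [335.6 291. ] [ 634.1 -207.6   30. ]
jar side 0.72 [239.9 209. ] [472.1  91.2  30. ]
jar side 0.66 [317.6 179.3] [676.2 192.7  30. ]
salt_mill scene 0.66 [349.3 272.9] [ 538.3 -212.    30. ]
salt_mill side 0.97 [284.  303.3] [ 537.7 -220.    30. ]
turntable scene 0.6 [362.5 274.4] [ 588.1 -205.     0. ]
turntable side 0.81 [310.5 306.5] [ 587.2 -208.9    0. ]
turntable side 0.38 [281.7 303.9] [ 535.6 -192.7    0. ]
clamp scene 0.94 [235.  231.1] [552.7  97.8   0. ]
clamp side 0.63 [281.9 214.7] [569.7  93.1   0. ]
clamp side 0.45 [310.4 303.2] [ 588.3 -200.8    0. ]
jar_seat scene 0.56 [269.2 231.9] [583.2  26.   10. ]
jar_seat side 0.79 [291.8 227.6] [584.5  24.2  10. ]
jaw_back scene 0.77 [221.5 220.9] [489.8  57.2  60. ]
jaw_back side 0.9 [239.8 210.4] [473.1  41.1  60. ]
jaw_post scene 0.61 [341.4 209.8] [724.8 -51.   33. ]
jaw_post scene 0.56 [201.6 222. ] [494.7 129.4  33. ]
jaw_post side 0.57 [249.5 197.1] [
[... 167 characters left out ...]
97.5 216.2  47. ]
lever_end side 0.71 [279.1 174.5] [577.8 205.9  47. ]
tin side 0.68 [386.1 265.1] [ 760.6 -125.9    0. ]
tumbler scene 0.75 [339.4 210.9] [774.4  -7.7   0. ]
tumbler side 0.92 [374.8 231.4] [771.2 -11.4   0. ]
tumbler side 0.56 [310.3 308. ] [ 586.1 -212.4    0. ]
18.700000000000003 {'t': 1.2, 'joints': array([-0.1,  0.1,  1.6,  0. ,  1.5, -0.1]), 'joint_vel': array([ 0.,  0., -0.,  0., -0.,  0.]), 'joint_efforts': array([  0. , -39.4, -37. ,  -0. ,   0. ,  -0. ]), 'eef_pos': array([625. ,   0. , 231.3]), 'tcp_rot': array([0. , 0.7, 0.7, 0. ]), 'ft_force': array([-0.1,  0.5, -0. ]), 'wrist_torque': array([ 0.,  0., -0.]), 'grip_force': 0.0, 'grip_width': 1.0029817963552663}
```

View images.

```bash
python3 - <<'E'
import cv2
a=cv2.imread("pics/scene0.png")[120:330,150:450];b=cv2.imread("pics/side0.png")[130:350,180:480]
cv2.imwrite("pics/scene_c.png",cv2.resize(a,None,fx=2.6,fy=2.6,interpolation=3));cv2.imwrite("pics/side_c.png",cv2.resize(b,None,fx=2.6,fy=2.6,interpolation=3))
E
```

```text
(no output)
```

View pics/scene_c.png

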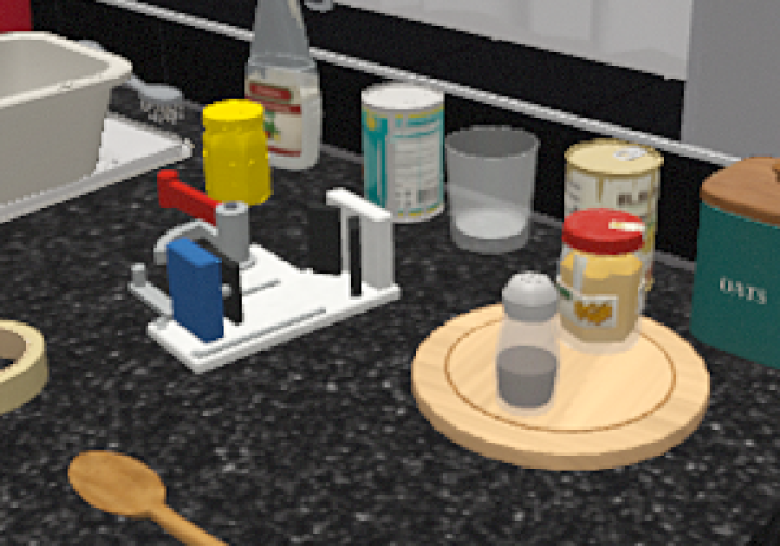

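View pics/side_c.png

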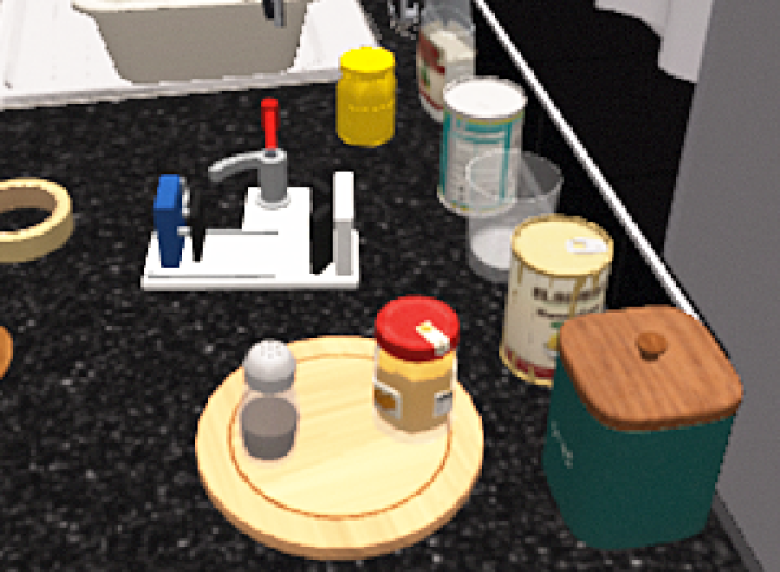

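The two jar-shaped candidates are the red-lidded jar on the turntable (scene px ≈(382,215), side px ≈(338,265)) and the yellow one behind the clamp (scene ≈(241,178), side ≈(321,167)). The task means the red-lidded one, which stands across from the mill, and both crops confirm it. Next I'll refine the positions, using the wrist camera too.

```bash
cat > m.py <<'E'
from h import *
import sys
np.set_printoptions(precision=1,suppress=True)
H=dict(jar=30,salt_mill=30,turntable=0,clamp=0,jar_seat=10,jaw_back=60,jaw_post=33,lever_axis=47,lever_end=47,tin=0,tumbler=0)
def meas(qs,cams=("wrist",),k=2):
    C={n:cam(n) for n in cams}
    for q in qs:
        for n in cams:
            for e in eyes.pinpoint(n,q)[:k]:
                p=e["position"];print(q,n,round(e["conf"],2),np.array(p)*[640,400],at_z(C[n],p,H[q]))
    return C
E
python3 - <<'E'
from m import *
C=meas(["jar","jar_seat","jaw_back","jaw_post","lever_axis","lever_end","clamp","tin"])
cv2.imwrite("pics/w1.png",C["wrist"]["img"]); print(-C["wrist"]["R"].T@C["wrist"]["t"],C["wrist"]["R"])
E
```

```text
jar wrist 0.82 [330.1 342.8] [ 641.2 -199.1   30. ]
jar_seat wrist 0.74 [332.  342.8] [ 644.4 -215.    10. ]
jar_seat wrist 0.72 [274.4 142.4] [581.9  28.9  10. ]
jaw_back wrist 0.73 [144.9 129.4] [474.7  46.3  60. ]
jaw_post wrist 0.62 [169.6  33.2] [495.3 127.6  33. ]
lever_axis wrist 0.65 [262.2  47.9] [578.6 114.   47. ]
lever_axis wrist 0.4 [453.1 173. ] [754.5   4.9  47. ]
clamp wrist 0.87 [259.9  67.7] [568.8 101.5   0. ]
tin wrist 0.86 [438.1 273.1] [ 768.7 -125.3    0. ]
[625.3  73.9 374.8] [[ 1.   0.  -0. ]
 [ 0.  -1.   0.3]
 [-0.  -0.3 -1. ]]
```

View pics/w1.png

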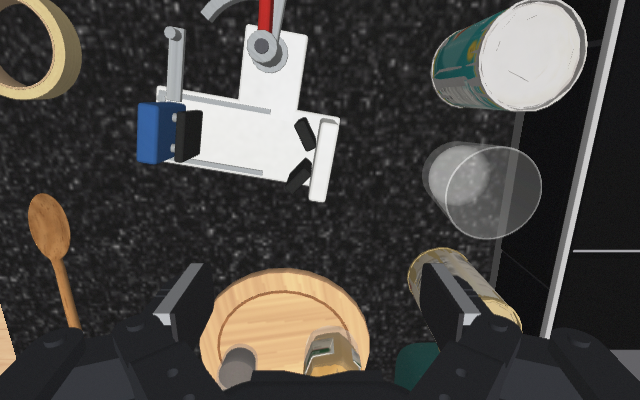

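```bash
python3 - <<'E'
from m import *
w=cam("wrist");s=cam("side");c=cam("scene")
P=lambda p,z,k=w: at_z(k,(p[0]/640,p[1]/400),z)
for a,b,z in [((180,90),(270,110),10),((188,160),(262,174),10),((248,25),(240,100),8),((307,34),(298,112),8)]:
    A,B=P(a,z),P(b,z);print(A,B,np.degrees(np.arctan2(*(B-A)[1::-1])))
for q in["jaw_back","jaw_post","lever_axis","lever_end","jar_seat"]:
    R=[]
    for n,k in(("scene",c),("side",s),("wrist",w)):
        for e in eyes.pinpoint(n,q):
            p=e["position"];X=at_z(k,p,H[q])
            if 450<X[0]<620 and X[1]>0:R.append(ray(k,p));break
    print(q,len(R),tri(R))
# lid colour centroid
for k in(c,s):
    h=cv2.cvtColor(k["img"],cv2.COLOR_BGR2HSV);m=((h[...,0]<8)|(h[...,0]>172))&(h[...,1]>150)&(h[...,2]>70);m=m.astype('uint8');n_,l,st,ce=cv2.connectedComponentsWithStats(m)
    for i in range(1,n_):
        if st[i,4]>60:print(st[i],ce[i],P(ce[i],111,k),P(ce[i],47,k))
print(proj(c,(636,-207,111)),proj(s,(636,-207,111)))
E
```

```text
[490.7  80.1  10. ] [578.6  61.1  10. ] -12.189259460408294
[491.3  10.6  10. ] [567.8  -4.2  10. ] -10.957596195011021
[560.5 138.6   8. ] [548.8  70.7   8. ] -99.79430388240816
[616.1 130.9   8. ] [606.5  59.1   8. ] -97.59337073239875
jaw_back 3 [474.7  44.2  61.4]
jaw_post 3 [496.7 125.7  38.2]
lever_axis 3 [578.7 107.9  53.9]
lever_end 2 [585.1 205.4  43.2]
jar_seat 3 [584.7  28.8  11.3]
[135  28   9  10  82] [139.   32.7] [2537.2 3780.7  111. ] [3005.  4585.6   47. ]
[ 131   89   31   44 1077] [146.3 109.6] [797.4 808.4 111. ] [ 946.6 1068.9   47. ]
[210 185  24  22 265] [220.2 195.2] [494.5  60.4 111. ] [588.2 183.9  47. ]
[366 200  32  18 398] [380.5 209.2] [ 636.1 -204.9  111. ] [ 755.7 -129.9   47. ]
[ 218    0  123   38 1341] [294.2  16.4] [ 864.4 1936.   111. ] [ 913.1 2291.7   47. ]
[  0  25  17  50 131] [ 7.2 50.8] [-461.8 1362.8  111. ] [-588.8 1642.5   47. ]
[   0   87   51   53 1083] [ 28.7 109.7] [-127.2  616.2  111. ] [-209.9  796.9   47. ]
[  0 113  23  45 581] [  7.9 133.9] [-119.   439.3  111. ] [-200.6  596.6   47. ]
[280 167   8  20 120] [283.4 176.1] [577.   85.5 111. ] [587.6 195.9  47. ]
[  0 170  10  32 137] [  3.1 187.5] [-19.6 144.1 111. ] [-88.1 262.2  47. ]
[   0  201   65  104 3334] [ 25.9 256.6] [ 110.7 -108.7  111. ] [ 59.5 -24.1  47. ]
[324 243  33  26 592] [339.1 255.1] [ 639.1 -202.5  111. ] [ 658.  -130.3   47. ]
[381.5 209.5] [337.9 257. ]
```

Call:
{"op": "apply_moves", "data": {
  "targets": [-0.034, 0.002, 0.01, 0, 0, 0, 1, -0.034, 0.002, 0.01, 0, 0, 0, 1, -0.034, 0.002, 0.01, 0, 0, 0, 1, -0.034, 0.002, 0.01, 0, 0, 0, 1, -0.034, 0.002, 0.01, 0, 0, 0, 1, -0.034, 0.003, 0, 0, 0, 0, 1, 0, 0, 0, 0, 0, -8, 1, 0, 0, 0, 0, 0, -8, 1, 0, 0, 0, 0, 0, -8, 1, 0, 0, 0, 0, 0, -8, 1, 0, 0, 0, 0, 0, -8, 1, 0, 0, 0, 0, 0, -8, 1]
}}

```text
t: 3.75
eef_pos: [638.0, -204.0, 181.2]
tcp_rot: [-0.0, 0.356, 0.935, -0.0]
ft_force: [0.6, -0.1, -0.5]
grip_width: 0.999
grip_force: 0.0
```

Call:
{"op": "apply_moves", "data": {
  "targets": [0, 0, 0, 0, 0, -8, 1, 0, 0, 0, 0, 0, -8, 1, 0, 0, 0, 0, 0, -8, 1, 0, 0, 0, 0, 0, -8, 1, 0, 0, 0, 0, 0, 0, 1]
}}

```text
t: 4.25
eef_pos: [638.0, -204.0, 181.3]
tcp_rot: [-0.0, 0.087, 0.996, 0.0]
ft_force: [-0.4, -0.5, 0.2]
grip_width: 1.0
grip_force: 0.0
```

```bash
cat >> m.py <<'E'
from scipy.spatial.transform import Rotation as Ro
def to(X):
    o=r.get_obs();q=o["tcp_rot"];M=Ro.from_quat([q[1],q[2],q[3],q[0]]).as_matrix()
    return M.T@(np.array(X,float)-o["eef_pos"])
def tool():
    o=r.get_obs();q=o["tcp_rot"];print("t",round(o["t"],2),o["eef_pos"],"F",o["ft_force"],"g",round(o["grip_width"],3),round(o["grip_force"],1));print(Ro.from_quat([q[1],q[2],q[3],q[0]]).as_matrix().round(3).tolist(),o["joints"])
E
python3 - <<'E'
from m import *
tool();C=meas(["jar","salt_mill","turntable"],("wrist","scene","side"));cv2.imwrite("pics/w2.png",C["wrist"]["img"])
print(to([638,-204,66]))
E
```

```text
t 4.25 [ 638.  -204.   181.3] F [-0.4 -0.5  0.2] g 1.0 0.0
[[-0.985, 0.174, -0.0], [0.174, 0.985, 0.0], [0.0, 0.0, -1.0]] [-0.4  0.2  1.5  0.   1.4 -1.8]
jar wrist 0.85 [319.1 187. ] [ 639.8 -201.2   30. ]
jar scene 0.98 [239.1 195.3] [640.7 182.8  30. ]
jar scene 0.7 [378.  248.3] [ 639.3 -202.1   30. ]
jar side 0.78 [317.2 182.1] [672.5 179.2  30. ]
jar side 0.64 [337.2 290.6] [ 637.2 -207.1   30. ]
salt_mill wrist 0.68 [274.7  61.5] [ 534.6 -218.1   30. ]
salt_mill scene 0.91 [349.  273.6] [ 536.2 -213.    30. ]
salt_mill side 0.73 [284.2 302.7] [ 538.3 -218.7   30. ]
turntable wrist 0.65 [300.8 127.6] [ 590.  -209.1    0. ]
turntable scene 0.75 [361.4 275.9] [ 582.9 -206.3    0. ]
turntable side 0.59 [307.9 304.5] [ 583.2 -203.1    0. ]
turntable side 0.21 [240.1 210.7] [471.2 128.4   0. ]
[ -0.   -0.  115.3]
```

View pics/w2.png

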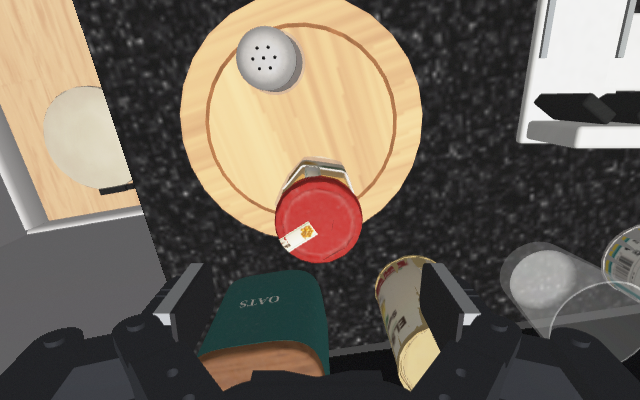

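```bash
python3 - <<'E'
from m import *
w=cam("wrist");s=cam("side")
P=lambda p,z,k=w: at_z(k,(p[0]/640,p[1]/400),z)
for p in((262,272),(318,272),(395,258)):print(p,P(p,0))
for p in((205,348),(328,352)):print(p,P(p,100),P(p,130))
for p in((389,335),(394,252),(400,254),(440,340)):print("side",p,P(p,0,s),P(p,100,s),P(p,130,s))
for p in((318,222),):print(P(p,116))
E
```

```text
(262, 272) [ 725.3 -275.     0. ]
(318, 272) [ 735.2 -218.7    0. ]
(395, 258) [ 733.2 -139.6    0. ]
(205, 348) [ 731.4 -305.5  100. ] [ 709.3 -290.1  130. ]
(328, 352) [ 751.1 -214.2  100. ] [ 726.4 -211.   130. ]
side (389, 335) [ 709.  -297.8    0. ] [ 673.2 -373.5  100. ] [ 662.5 -396.2  130. ]
side (394, 252) [790.6 -88.9   0. ] [ 741.1 -199.7  100. ] [ 726.2 -233.   130. ]
side (400, 254) [801.  -97.6   0. ] [ 749.8 -206.9  100. ] [ 734.4 -239.7  130. ]
side (440, 340) [ 791.3 -324.     0. ] [ 741.7 -395.2  100. ] [ 726.8 -416.6  130. ]
[ 640.5 -202.7  116. ]
```

The jar's lid sits at wrist px ≈(318,222), which puts it at (640,-203). The gripper is centred there, and the canister and tin are clear. Descending to grasp.

Call:
{"op": "apply_moves", "data": {
  "targets": [-0.002, 0.001, 0.025, 0, 0, 0, 1, 0, 0, 0.03, 0, 0, 0, 1, 0, 0, 0.03, 0, 0, 0, 1, 0, 0, 0.02, 0, 0, 0, 1, 0, 0, 0.01, 0, 0, 0, 1, 0, 0, 0, 0, 0, 0, 1, 0, 0, 0, 0, 0, 0, 0.6, 0, 0, 0, 0, 0, 0, 0.4, 0, 0, 0, 0, 0, 0, 0.4, 0, 0, 0, 0, 0, 0, 0.4, 0, 0, 0, 0, 0, 0, 0.4, 0, 0, 0, 0, 0, 0, 0.4],
  "newtons": 40
}}

```text
t: 6.15
eef_pos: [641.7, -204.0, 69.0]
tcp_rot: [0.002, 0.087, 0.996, -0.001]
ft_force: [-0.0, -0.1, 5.6]
grip_width: 0.688
grip_force: 44.2
```

Call:
{"op": "apply_moves", "data": {
  "targets": [0, 0, -0.01, 0, 0, 0, 0.4, 0, 0, -0.02, 0, 0, 0, 0.4, 0, 0, -0.03, 0, 0, 0, 0.4, 0, 0, -0.03, 0, 0, 0, 0.4, 0, 0, -0.02, 0, 0, 0, 0.4, 0, 0, 0, 0, 0, 0, 0.4, 0, 0, 0, 0, 0, 0, 0.4]
}}

```text
t: 6.85
eef_pos: [639.4, -203.1, 175.1]
tcp_rot: [-0.001, 0.087, 0.996, 0.0]
ft_force: [-0.5, -0.2, -4.0]
grip_width: 0.689
grip_force: 44.4
```

```bash
python3 - <<'E'
from m import *
tool();C={n:cam(n) for n in("scene","side")}
cv2.imwrite("pics/l3.png",np.hstack([cv2.resize(C["scene"]["img"][100:330,290:450],None,fx=2.4,fy=2.4),cv2.resize(C["side"]["img"][130:360,250:410],None,fx=2.4,fy=2.4)]))
E
```

```text
t 6.85 [ 639.4 -203.1  175.1] F [-0.5 -0.2 -4. ] g 0.689 44.4
[[-0.985, 0.174, -0.002], [0.174, 0.985, 0.001], [0.002, 0.0, -1.0]] [-0.4  0.2  1.6 -0.   1.4 -1.8]
```

View pics/l3.png

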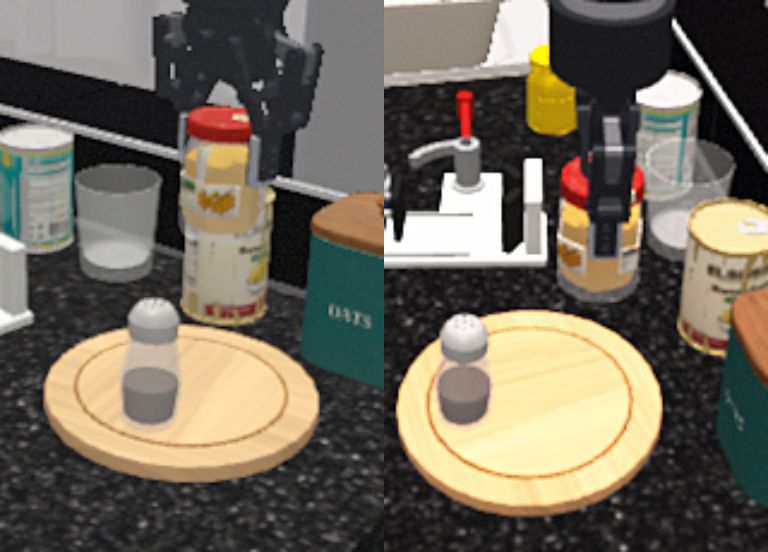

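```bash
cat >> m.py <<'E'
def lid(cs=("scene","side")):
    R=[]
    for n in cs:
        k=cam(n);h=cv2.cvtColor(k["img"],cv2.COLOR_BGR2HSV);m=(((h[...,0]<8)|(h[...,0]>172))&(h[...,1]>150)&(h[...,2]>70)).astype('uint8');n_,l,st,ce=cv2.connectedComponentsWithStats(m)
        b=[i for i in range(1,n_) if st[i,4]>150 and 230<ce[i][0]<420 and ce[i][1]>100 and st[i,2]>20]
        for i in b:
            u=st[i,0]+st[i,2]/2;v=st[i,1]+st[i,3]/2;print(n,st[i],(u,v));R.append(ray(k,(u/640,v/400)))
    if len(R)==2:X=tri(R);print("lid",X);return X
E
python3 - <<'E'
from m import *
X=lid();print(X is not None and X-r.get_obs()["eef_pos"]);print(to([579,28,150]))
E
```

```text
scene [367 145  28  16 342] (np.float64(381.0), np.float64(153.0))
False
[ 98.9 216.9  24.1]
```

Call:
{"op": "apply_moves", "data": {
  "targets": [0.007, 0.015, 0, 0, 0, 0, 0.4, 0.014, 0.031, 0, 0, 0, 0, 0.4, 0.014, 0.031, 0, 0, 0, 0, 0.4, 0.014, 0.031, 0, 0, 0, 0, 0.4, 0.014, 0.031, 0, 0, 0, 0, 0.4, 0.014, 0.031, 0, 0, 0, 0, 0.4, 0.014, 0.031, 0.01, 0, 0, 0, 0.4, 0.008, 0.016, 0.01, 0, 0, 0, 0.4, 0, 0, 0, 0, 0, 0, 0.4, 0, 0, 0, 0, 0, 0, 0.4]
}}

```text
t: 8.05
eef_pos: [579.7, 27.6, 155.4]
tcp_rot: [-0.001, 0.087, 0.996, -0.0]
ft_force: [-0.2, 0.1, -3.7]
grip_width: 0.688
grip_force: 44.6
```

```bash
python3 - <<'E'
from m import *
tool();print(lid());C=meas(["jar_seat","jaw_back","lever_end","jaw_post"],("wrist","scene","side"))
cv2.imwrite("pics/p4.png",np.hstack([cv2.resize(C["scene"]["img"][90:270,190:330],None,fx=2.7,fy=2.7),cv2.resize(C["side"]["img"][90:270,220:360],None,fx=2.7,fy=2.7)]))
E
```

```text
t 8.05 [579.7  27.6 155.4] F [-0.2  0.1 -3.7] g 0.688 44.6
[[-0.985, 0.173, -0.001], [0.173, 0.985, -0.001], [0.001, -0.001, -1.0]] [-0.1  0.   1.8 -0.   1.3 -1.5]
None
jar_seat wrist 0.61 [317.2 190.3] [584.1  27.4  10. ]
jar_seat scene 0.57 [267.8 231.2] [583.4  30.4  10. ]
jar_seat side 0.59 [291.9 227.4] [584.9  24.9  10. ]
jaw_back wrist 0.86 [315.5  40.5] [475.8  45.3  60. ]
jaw_back scene 0.97 [220.9 221.9] [486.4  54.8  60. ]
jaw_back scene 0.32 [349.1 272.1] [ 501.2 -238.5   60. ]
jaw_back side 0.64 [239.4 209.6] [472.4  44.4  60. ]
lever_end wrist 0.94 [561.7 169.2] [589.7 207.   47. ]
lever_end wrist 0.49 [  0.5 191.9] [ 534.9 -202.7   47. ]
lever_end scene 0.68 [213.6 193.9] [583.2 201.1  47. ]
jaw_post scene 0.74 [204.1 221. ] [500.8 129.3  33. ]
```

View pics/p4.png

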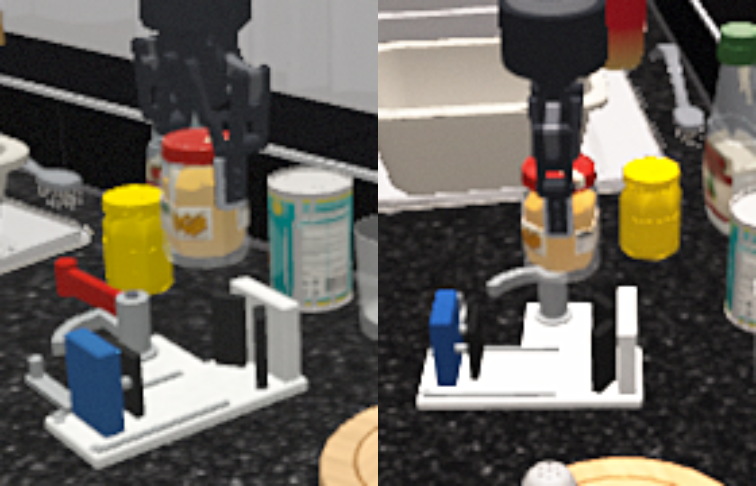

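Call:
{"op": "apply_moves", "data": {
  "targets": [0, 0, 0.02, 0, 0, 0, 0.4, 0, 0, 0.03, 0, 0, 0, 0.4, 0, 0, 0.03, 0, 0, 0, 0.4, 0, 0, 0.012, 0, 0, 0, 0.4, 0, 0, 0.006, 0, 0, 0, 0.4, 0, 0, 0.002, 0, 0, 0, 0.4, 0, 0, 0.002, 0, 0, 0, 0.4, 0, 0, 0, 0, 0, 0, 0.4]
}}

```text
t: 9.7
eef_pos: [581.4, 27.5, 55.7]
tcp_rot: [0.001, 0.087, 0.996, 0.0]
ft_force: [0.7, 0.2, -4.2]
grip_width: 0.687
grip_force: 45.0
```

Call:
{"op": "apply_moves", "data": {
  "targets": [0, 0, 0.001, 0, 0, 0, 0.4, 0, 0, 0.001, 0, 0, 0, 0.4, 0, 0, 0, 0, 0, 0, 0.4]
}}

```text
t: 10.0
eef_pos: [580.4, 27.5, 52.5]
tcp_rot: [0.0, 0.087, 0.996, 0.0]
ft_force: [-0.5, 0.5, -3.9]
grip_width: 0.694
grip_force: 45.0
```

Call:
{"op": "apply_moves", "data": {
  "targets": [0, 0, 0.001, 0, 0, 0, 0.4, 0, 0, 0.001, 0, 0, 0, 0.4, 0, 0, 0, 0, 0, 0, 0.4]
}}

```text
t: 10.3
eef_pos: [580.1, 27.6, 50.0]
tcp_rot: [-0.0, 0.087, 0.996, -0.0]
ft_force: [-0.5, 0.2, -4.3]
grip_width: 0.689
grip_force: 45.0
```

Call:
{"op": "apply_moves", "data": {
  "targets": [0, 0, 0.001, 0, 0, 0, 0.4, 0, 0, 0, 0, 0, 0, 0.4, 0, 0, 0, 0, 0, 0, 0.4]
}}

```text
t: 10.6
eef_pos: [580.3, 27.5, 49.3]
tcp_rot: [-0.0, 0.087, 0.996, -0.0]
ft_force: [0.6, -0.9, -4.0]
grip_width: 0.687
grip_force: 45.0
```

Call:
{"op": "apply_moves", "data": {
  "targets": [0, 0, 0.001, 0, 0, 0, 0.4, 0, 0, 0, 0, 0, 0, 0.4, 0, 0, 0, 0, 0, 0, 0.4]
}}

```text
t: 10.9
eef_pos: [580.5, 27.5, 49.2]
tcp_rot: [0.0, 0.087, 0.996, -0.0]
ft_force: [-3.6, -0.7, 3.2]
grip_width: 0.687
grip_force: 45.6
```

Call:
{"op": "apply_moves", "data": {
  "targets": [0, 0, 0, 0, 0, 0, 0.75, 0, 0, 0, 0, 0, 0, 0.85, 0, 0, 0, 0, 0, 0, 0.88, 0, 0, 0, 0, 0, 0, 0.88, 0, 0, -0.01, 0, 0, 0, 0.88, 0, 0, -0.02, 0, 0, 0, 0.88, 0, 0, -0.03, 0, 0, 0, 0.88, 0, 0, -0.03, 0, 0, 0, 0.88, 0, 0, -0.03, 0, 0, 0, 0.88, 0, 0, -0.02, 0, 0, 0, 0.88, 0, 0, 0, 0, 0, 0, 0.88]
}}

```text
t: 12.0
eef_pos: [582.8, 27.4, 193.5]
tcp_rot: [0.004, 0.087, 0.996, 0.0]
ft_force: [1.1, 0.7, 0.6]
grip_width: 0.878
grip_force: 0.0
```

```bash
python3 - <<'E'
from m import *
tool();print(lid());H["jar"]=10
C=meas(["jaw_back","lever_end","lever_axis","jar"],("wrist","scene","side"))
cv2.imwrite("pics/p5.png",np.hstack([C["wrist"]["img"][:300,100:600],cv2.resize(C["side"]["img"][130:270,230:330],None,fx=3,fy=300/140)]))
E
```

```text
t 12.0 [582.8  27.4 193.5] F [1.1 0.7 0.6] g 0.878 0.0
[[-0.985, 0.174, 0.009], [0.174, 0.985, -0.001], [-0.009, 0.001, -1.0]] [-0.1 -0.   1.8  0.   1.4 -1.5]
scene [252 188  28  16 316] (np.float64(266.0), np.float64(196.0))
side [275 189  27  18 320] (np.float64(288.5), np.float64(198.0))
lid [580.   26.7  90.2]
[580.   26.7  90.2]
jaw_back wrist 0.86 [315.1  47.2] [475.3  45.8  60. ]
jaw_back scene 0.9 [218.9 223. ] [480.8  54.   60. ]
jaw_back side 0.66 [237.3 210.9] [467.6  40.3  60. ]
lever_end wrist 0.75 [535.3 161.9] [589.6 207.8  47. ]
lever_end scene 0.83 [215.8 193.3] [588.6 200.   47. ]
lever_end side 0.74 [278.3 172.9] [576.6 214.6  47. ]
lever_axis wrist 0.84 [418.9 170.9] [580.7 113.7  47. ]
lever_axis scene 0.87 [239.9 206.2] [576.6 105.2  47. ]
lever_axis side 0.77 [287.2 195.9] [585.2 101.1  47. ]
jar wrist 0.9 [543.2 246.1] [686.9 237.5  10. ]
jar wrist 0.56 [316.  174.1] [576.5  28.6  10. ]
jar scene 0.94 [265.1 231.4] [579.2  34.   10. ]
jar scene 0.65 [240.4 195.9] [670.8 214.7  10. ]
jar side 0.88 [287.5 227.5] [575.   26.4  10. ]
jar side 0.85 [317.5 181.3] [680.3 215.8  10. ]
```

View pics/p5.png

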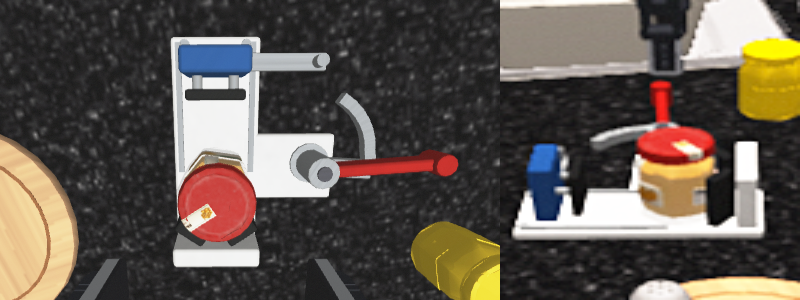

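The jar stands upright and released on the bed at about (580,27), and the lever is at about 0.1 rad. Next I'll close the fingers and go behind the blue jaw.

Call:
{"op": "apply_moves", "data": {
  "targets": [0.02, 0, 0, 0, 0, 0, 0, 0.035, 0, 0, 0, 0, 0, 0, 0.04, 0, 0, 0, 0, 0, 0, 0.035, 0, 0, 0, 0, 0, 0, 0.02, 0, 0.02, 0, 0, 0, 0, 0, 0, 0.04, 0, 0, 0, 0, 0, 0, 0.04, 0, 0, 0, 0, 0, 0, 0.03, 0, 0, 0, 0, 0, 0, 0.015, 0, 0, 0, 0, 0, 0, 0, 0, 0, 0, 0]
}}

```text
t: 13.85
eef_pos: [430.2, 53.7, 40.6]
tcp_rot: [-0.003, 0.087, 0.996, -0.0]
ft_force: [0.5, 0.0, 0.8]
grip_width: -0.002
grip_force: 0.0
```

```bash
python3 - <<'E'
from m import *
tool();print(to([475.3,45,60]));C=meas(["jaw_back"],("wrist","scene","side"),1)
E
```

```text
t 13.85 [430.2  53.7  40.6] F [0.5 0.  0.8] g -0.002 0.0
[[-0.985, 0.174, -0.006], [0.174, 0.985, 0.0], [0.006, -0.001, -1.0]] [-0.  -0.2  2.2  0.   1.2 -1.4]
[-45.9  -0.7 -19.6]
jaw_back wrist 0.62 [316.4 388.8] [478.4  46.   60. ]
jaw_back scene 0.76 [220.6 224.6] [478.6  46.1  60. ]
jaw_back side 0.76 [236.1 210.5] [465.   42.3  60. ]
```

Call:
{"op": "apply_moves", "data": {
  "targets": [-0.01, 0, -0.003, 0, 0, 0, 0, -0.01, 0, -0.003, 0, 0, 0, 0, -0.008, 0, 0, 0, 0, 0, 0, -0.003, 0, 0, 0, 0, 0, 0, -0.003, 0, 0, 0, 0, 0, 0, -0.003, 0, 0, 0, 0, 0, 0, 0, 0, 0, 0, 0, 0, 0]
}}

```text
t: 14.85
eef_pos: [469.0, 47.1, 49.0]
tcp_rot: [-0.0, 0.087, 0.996, -0.0]
ft_force: [0.2, 0.1, -0.9]
grip_width: 0.0
grip_force: 0.1
```

Call:
{"op": "apply_moves", "data": {
  "targets": [-0.003, 0, 0, 0, 0, 0, 0, -0.003, 0, 0, 0, 0, 0, 0, -0.003, 0, 0, 0, 0, 0, 0]
}}

```text
t: 15.15
eef_pos: [477.6, 45.7, 48.9]
tcp_rot: [-0.001, 0.087, 0.996, 0.0]
ft_force: [-2.2, 0.5, -0.1]
grip_width: 0.0
grip_force: 1.1
```

Call:
{"op": "apply_moves", "data": {
  "targets": [-0.003, 0, 0, 0, 0, 0, 0, -0.003, 0, 0, 0, 0, 0, 0, -0.003, 0, 0, 0, 0, 0, 0]
}}

```text
t: 15.45
eef_pos: [486.7, 44.1, 49.0]
tcp_rot: [-0.0, 0.087, 0.996, 0.0]
ft_force: [-2.2, 1.3, -1.5]
grip_width: -0.004
grip_force: 1.1
```

Call:
{"op": "apply_moves", "data": {
  "targets": [-0.002, 0, 0, 0, 0, 0, 0, -0.002, 0, 0, 0, 0, 0, 0, -0.002, 0, 0, 0, 0, 0, 0]
}}

```text
t: 15.75
eef_pos: [492.8, 42.9, 49.2]
tcp_rot: [-0.0, 0.087, 0.996, -0.0]
ft_force: [-2.9, 0.9, -1.3]
grip_width: -0.001
grip_force: 1.1
```

Call:
{"op": "apply_moves", "data": {
  "targets": [-0.002, 0, 0, 0, 0, 0, 0, -0.002, 0, 0, 0, 0, 0, 0, -0.002, 0, 0, 0, 0, 0, 0]
}}

```text
t: 16.05
eef_pos: [498.7, 41.9, 49.3]
tcp_rot: [-0.0, 0.087, 0.996, -0.0]
ft_force: [-3.0, 0.2, -1.2]
grip_width: 0.001
grip_force: 1.1
```

Call:
{"op": "apply_moves", "data": {
  "targets": [-0.001, 0, 0, 0, 0, 0, 0, -0.001, 0, 0, 0, 0, 0, 0, -0.001, 0, 0, 0, 0, 0, 0]
}}

```text
t: 16.35
eef_pos: [501.6, 41.4, 49.4]
tcp_rot: [0.0, 0.087, 0.996, -0.0]
ft_force: [-2.2, -0.2, -1.8]
grip_width: -0.003
grip_force: 1.0
```

Call:
{"op": "apply_moves", "data": {
  "targets": [-0.001, 0, 0, 0, 0, 0, 0, -0.001, 0, 0, 0, 0, 0, 0, -0.001, 0, 0, 0, 0, 0, 0]
}}

```text
t: 16.65
eef_pos: [504.6, 40.9, 49.4]
tcp_rot: [0.0, 0.087, 0.996, -0.0]
ft_force: [-1.1, -0.2, -1.1]
grip_width: 0.002
grip_force: 1.0
```

Call:
{"op": "apply_moves", "data": {
  "targets": [-0.001, 0, 0, 0, 0, 0, 0, -0.001, 0, 0, 0, 0, 0, 0, -0.001, 0, 0, 0, 0, 0, 0]
}}

```text
t: 16.95
eef_pos: [507.1, 40.4, 49.4]
tcp_rot: [-0.001, 0.087, 0.996, -0.0]
ft_force: [-4.3, 0.6, 0.9]
grip_width: -0.003
grip_force: 2.4
```

Call:
{"op": "apply_moves", "data": {
  "targets": [-0.001, 0, 0, 0, 0, 0, 0, -0.001, 0, 0, 0, 0, 0, 0]
}}

```text
t: 17.15
eef_pos: [509.2, 40.1, 49.3]
tcp_rot: [-0.0, 0.087, 0.996, -0.0]
ft_force: [-5.8, -0.1, 2.2]
grip_width: 0.0
grip_force: 3.0
```

Call:
{"op": "apply_moves", "data": {
  "targets": [-0.001, 0, 0, 0, 0, 0, 0, -0.001, 0, 0, 0, 0, 0, 0]
}}

```text
t: 17.35
eef_pos: [510.5, 39.8, 49.3]
tcp_rot: [-0.001, 0.087, 0.996, 0.0]
ft_force: [-9.4, 0.4, 5.2]
grip_width: -0.001
grip_force: 4.6
```

Call:
{"op": "apply_moves", "data": {
  "targets": [-0.001, 0, 0, 0, 0, 0, 0, -0.001, 0, 0, 0, 0, 0, 0]
}}

```text
t: 17.55
eef_pos: [511.7, 39.6, 49.3]
tcp_rot: [-0.003, 0.087, 0.996, 0.0]
ft_force: [-12.6, 0.3, 7.1]
grip_width: -0.001
grip_force: 6.3
```

Call:
{"op": "apply_moves", "data": {
  "targets": [0, 0, 0, 0, 0, 0, 0, 0, 0, 0, 0, 0, 0, 0]
}}

```text
t: 17.75
eef_pos: [511.8, 39.6, 49.3]
tcp_rot: [-0.002, 0.087, 0.996, 0.0]
ft_force: [-10.6, 0.3, 6.7]
grip_width: -0.003
grip_force: 5.6
```

```bash
python3 - <<'E'
from m import *
tool();print(lid());H["jar"]=10
C=meas(["jaw_back","jar","jaw_post"],("scene","side"))
cv2.imwrite("pics/p6.png",np.hstack([cv2.resize(C["scene"]["img"][150:270,200:320],None,fx=3.3,fy=3.3),cv2.resize(C["side"]["img"][150:270,225:345],None,fx=3.3,fy=3.3)]))
E
```

```text
t 17.75 [511.8  39.6  49.3] F [-10.6   0.3   6.7] g -0.003 5.6
[[-0.985, 0.173, -0.005], [0.173, 0.985, 0.0], [0.005, -0.0, -1.0]] [-0.1 -0.   2.   0.   1.2 -1.5]
scene [254 188  27  16 304] (np.float64(267.5), np.float64(196.0))
side [276 189  27  18 319] (np.float64(289.5), np.float64(198.0))
lid [582.1  24.9  90.5]
[582.1  24.9  90.5]
jaw_back scene 0.58 [243.1 215.5] [532.6  44.2  60. ]
jaw_back side 0.89 [261.8 208.6] [521.2  39.5  60. ]
jar scene 0.66 [268.7 232.3] [581.2  25.6  10. ]
jar scene 0.48 [226.  212.6] [586.6 166.8  10. ]
jar side 0.81 [319.2 181.7] [684.3 213.1  10. ]
jar side 0.57 [287.6 229.8] [574.2  17.7  10. ]
jaw_post scene 0.91 [223.5 216.7] [539.5 115.2  33. ]
jaw_post scene 0.63 [237.6 229.2] [520.5  49.1  33. ]
jaw_post side 0.83 [271.2 194.8] [549.6 134.9  33. ]
jaw_post side 0.33 [281.7 214.8] [565.1  46.   33. ]
```

View pics/p6.png

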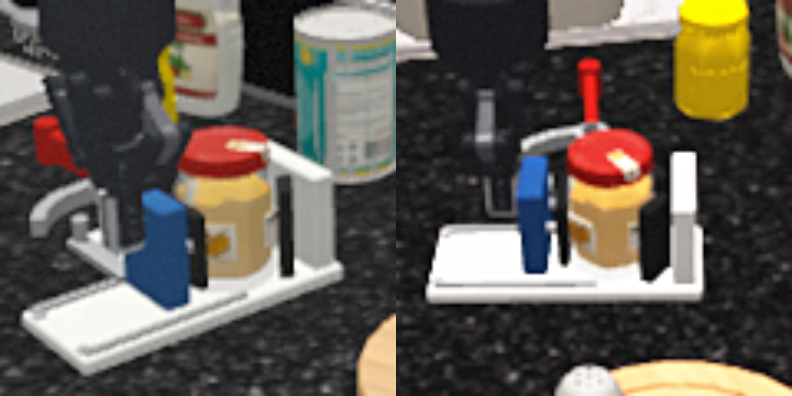

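Call:
{"op": "apply_moves", "data": {
  "targets": [0.005, 0, 0, 0, 0, 0, 0, 0.015, 0, 0, 0, 0, 0, 0, 0.02, 0, -0.01, 0, 0, 0, 0, 0, 0, -0.03, 0, 0, 0, 0, 0, 0, -0.04, 0, 0, 0, 0, 0, 0, -0.04, 0, 0, 0, 0, 0, 0, -0.03, 0, 0, 0, 0, 0, 0, 0, 0, 0, 8, 0, 0, 0, 0, 0, 0, 8, 0, 0, 0, 0, 0, 0, 8, 0, 0, 0, 0, 0, 0, 8, 0, 0, 0, 0, 0, 0, 8, 0]
}}

```text
t: 19.45
eef_pos: [475.4, 46.2, 200.3]
tcp_rot: [0.002, 0.425, 0.905, 0.001]
ft_force: [0.4, -0.7, 0.4]
grip_width: 0.001
grip_force: 0.0
```

Call:
{"op": "apply_moves", "data": {
  "targets": [0, 0, 0, 0, 0, 8, 0, 0, 0, 0, 0, 0, 8, 0, 0, 0, 0, 0, 0, 8, 0, 0, 0, 0, 0, 0, 8, 0, 0, 0, 0, 0, 0, 8, 0, 0, 0, 0, 0, 0, 4, 0, 0, 0, 0, 0, 0, 0, 0]
}}

```text
t: 20.15
eef_pos: [475.2, 46.2, 200.2]
tcp_rot: [0.001, 0.731, 0.682, 0.001]
ft_force: [0.2, -0.3, 0.8]
grip_width: -0.002
grip_force: 0.0
```

```bash
python3 - <<'E'
from m import *
tool();print(lid());
C=meas(["jaw_back","lever_end","lever_axis","jaw_post"],("wrist","scene","side"),1)
print(to([622,196,200]))
E
```

```text
t 20.15 [475.2  46.2 200.2] F [ 0.2 -0.3  0.8] g -0.002 0.0
[[0.07, 0.998, 0.004], [0.998, -0.07, -0.0], [0.0, 0.004, -1.0]] [-0.1 -0.3  2.   0.   1.4  0. ]
scene [253 188  28  16 327] (np.float64(267.0), np.float64(196.0))
side [277 189  26  18 318] (np.float64(290.0), np.float64(198.0))
lid [583.4  27.6  89. ]
[583.4  27.6  89. ]
jaw_back wrist 0.71 [370.5 196.3] [519.9  37.5  60. ]
jaw_back scene 0.62 [241.7 216.5] [527.7  42.6  60. ]
jaw_back side 0.56 [260.8 208. ] [519.2  42.2  60. ]
lever_end scene 0.64 [214.1 192. ] [591.  209.1  47. ]
lever_end side 0.65 [281.5 170.6] [586.1 225.3  47. ]
lever_axis wrist 0.56 [442.3  95.6] [581.4 114.   47. ]
lever_axis scene 0.9 [242.4 204.1] [587.5 109.4  47. ]
lever_axis side 0.64 [285.6 194.9] [582.2 106.2  47. ]
jaw_post wrist 0.98 [387.5  93. ] [540.1 118.9  33. ]
jaw_post scene 0.94 [219.6 214.6] [540.7 129.4  33. ]
jaw_post side 0.96 [265.4 199.4] [534.  116.9  33. ]
[159.7 137.3  -0.7]
```

Call:
{"op": "apply_moves", "data": {
  "targets": [0.015, 0.012, 0, 0, 0, 0, 0, 0.03, 0.025, 0, 0, 0, 0, 0, 0.035, 0.03, 0, 0, 0, 0, 0, 0.035, 0.03, 0, 0, 0, 0, 0, 0.03, 0.025, 0, 0, 0, 0, 0, 0.015, 0.015, 0, 0, 0, 0, 0, 0, 0, 0, 0, 0, 0, 0, 0, 0, 0, 0, 0, 0, 0]
}}

```text
t: 21.8
eef_pos: [621.5, 196.2, 198.8]
tcp_rot: [-0.0, 0.731, 0.682, -0.001]
ft_force: [0.4, -0.5, -0.3]
grip_width: 0.002
grip_force: 0.0
```

```bash
python3 - <<'E'
from m import *
tool();C=meas(["lever_end","lever_axis"],("wrist","scene","side"),1)
w=C["wrist"];cv2.imwrite("pics/w7.png",w["img"])
e=r.get_obs()["eef_pos"];print(proj(w,e),proj(w,[e[0],e[1],63]),proj(w,[588,202,63]))
h=cv2.cvtColor(w["img"],cv2.COLOR_BGR2HSV);m=(((h[...,0]<8)|(h[...,0]>172))&(h[...,1]>150)&(h[...,2]>70)).astype('uint8');n_,l,st,ce=cv2.connectedComponentsWithStats(m)
for i in range(1,n_):
    if st[i,4]>80:print(st[i],ce[i])
E
```

```text
t 21.8 [621.5 196.2 198.8] F [ 0.4 -0.5 -0.3] g 0.002 0.0
[[0.069, 0.998, -0.001], [0.998, -0.069, -0.001], [-0.001, -0.001, -1.0]] [ 0.2  0.1  1.6 -0.   1.4  0.3]
lever_end scene 0.69 [213.9 191.9] [591.  209.8  47. ]
lever_end side 0.72 [283.3 173.7] [589.  208.3  47. ]
lever_axis wrist 0.62 [279.8 277.6] [581.3 110.9  47. ]
lever_axis scene 0.62 [241.9 203.7] [588.2 111.9  47. ]
lever_axis side 0.73 [377.9 229.9] [757.6 -65.7  47. ]
[316.3 269.6] [316.6 191.2] [275.  186.8]
[505  49   9  20 140] [509.2  58.2]
[508  91  11  32 140] [513.6 110.2]
[ 266  164   24  105 1465] [277.8 211.7]
```

View pics/w7.png

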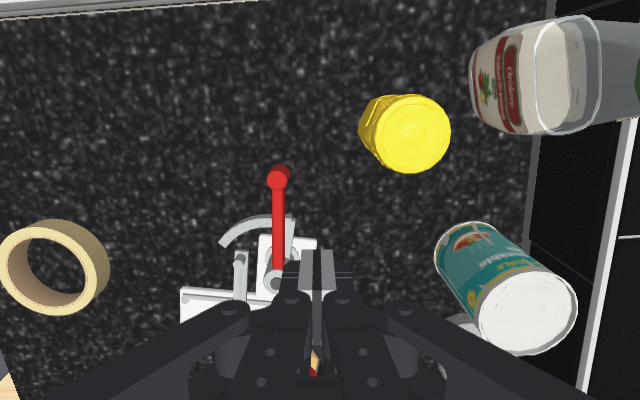

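Call:
{"op": "apply_moves", "data": {
  "targets": [0.004, 0.004, 0.02, 0, 0, 0, 0, 0, 0, 0.04, 0, 0, 0, 0, 0, 0, 0.04, 0, 0, 0, 0, 0, 0, 0.03, 0, 0, 0, 0, 0, 0, 0.02, 0, 0, 0, 0, 0, 0, 0.006, 0, 0, 0, 0, 0, 0, 0, 0, 0, 0, 0]
}}

```text
t: 22.95
eef_pos: [625.4, 199.9, 42.5]
tcp_rot: [-0.0, 0.731, 0.682, -0.001]
ft_force: [0.8, 0.6, -0.9]
grip_width: -0.002
grip_force: 0.0
```

Call:
{"op": "apply_moves", "data": {
  "targets": [0, -0.004, 0, 0, 0, 0, 0, 0, -0.004, 0, 0, 0, 0, 0, 0, -0.003, 0, 0, 0, 0, 0, 0, -0.003, 0, 0, 0, 0, 0]
}}

```text
t: 23.35
eef_pos: [612.3, 201.2, 44.4]
tcp_rot: [0.0, 0.731, 0.682, 0.001]
ft_force: [0.0, 0.3, -0.3]
grip_width: 0.004
grip_force: 0.0
```

Call:
{"op": "apply_moves", "data": {
  "targets": [0.002, -0.0095, 0, 0, 0, -6, 0, 0.002, -0.0095, 0, 0, 0, -6, 0, 0.002, -0.0095, 0, 0, 0, -6, 0, 0.002, -0.0095, 0, 0, 0, -6, 0]
}}

```text
t: 23.75
eef_pos: [573.9, 206.1, 44.1]
tcp_rot: [0.0, 0.572, 0.82, 0.001]
ft_force: [-0.2, 0.6, -0.2]
grip_width: -0.002
grip_force: 0.5
```

```bash
cat > lv.py <<'E'
from m import *
tool();C=meas(["lever_end","jaw_post"],("scene","side"),1)
for n in C:
    h=cv2.cvtColor(C[n]["img"],cv2.COLOR_BGR2HSV);m=(((h[...,0]<8)|(h[...,0]>172))&(h[...,1]>150)&(h[...,2]>70)).astype('uint8');n_,l,st,ce=cv2.connectedComponentsWithStats(m)
    for i in range(1,n_):
        if st[i,4]>15 and 180<ce[i][0]<310 and ce[i][1]>140:print(n,st[i],ce[i])
o=r.get_obs();q=o["tcp_rot"];M=Ro.from_quat([q[1],q[2],q[3],q[0]]).as_matrix()
ax=M.T@(np.array([582,110,o["eef_pos"][2]])-o["eef_pos"]);print("tool rel axis",-ax)
E
python3 lv.py
```

```text
t 23.75 [573.9 206.1  44.1] F [-0.2  0.6 -0.2] g -0.002 0.5
[[-0.346, 0.938, 0.002], [0.938, 0.346, 0.001], [0.0, 0.002, -1.0]] [ 0.2  0.2  1.8  0.   1.2 -0.1]
lever_end scene 0.9 [201.8 198.5] [550.1 199.9  47. ]
lever_end side 0.76 [264.6 176.8] [540.1 200.9  47. ]
jaw_post scene 0.7 [220.5 214.4] [542.6 128.7  33. ]
jaw_post side 0.67 [267.9 195.4] [541.6 133.6  33. ]
scene [253 154   9   4  17] [257.6 155.6]
scene [253 188  28  16 324] [265.6 195.7]
scene [197 190  36  19 402] [213.3 199.9]
side [264 170  39  37 498] [282.6 190.9]
tool rel axis [92.6 25.3 -0. ]
```

Call:
{"op": "apply_moves", "data": {
  "targets": [0.002, -0.0095, 0, 0, 0, -6, 0, 0.002, -0.0095, 0, 0, 0, -6, 0, 0.002, -0.0095, 0, 0, 0, -6, 0]
}}

```text
t: 24.35
eef_pos: [546.2, 198.8, 43.6]
tcp_rot: [0.0, 0.437, 0.899, 0.001]
ft_force: [0.2, 1.1, 0.2]
grip_width: 0.004
grip_force: 0.5
```

Call:
{"op": "apply_moves", "data": {
  "targets": [0.002, -0.0095, 0, 0, 0, -6, 0, 0.002, -0.0095, 0, 0, 0, -6, 0, 0.002, -0.0095, 0, 0, 0, -6, 0]
}}

```text
t: 24.65
eef_pos: [521.3, 183.3, 43.5]
tcp_rot: [0.0, 0.291, 0.957, 0.0]
ft_force: [0.6, 2.3, -0.4]
grip_width: 0.003
grip_force: 1.4
```

```bash
python3 lv.py
```

```text
t 24.65 [521.3 183.3  43.5] F [ 0.6  2.3 -0.4] g 0.003 1.4
[[-0.831, 0.557, 0.001], [0.557, 0.831, 0.001], [-0.0, 0.001, -1.0]] [ 0.2  0.1  1.9  0.   1.1 -0.8]
lever_end scene 0.63 [191.4 211.4] [495.  161.4  47. ]
lever_end side 0.71 [246.4 184.2] [492.8 172.5  47. ]
jaw_post scene 0.61 [221.6 213.2] [548.  131.6  33. ]
jaw_post side 0.81 [268. 200.] [540.  113.1  33. ]
scene [254 154   8   4  16] [257.9 155.8]
scene [253 188  28  16 327] [265.6 195.8]
scene [188 201  46  16 505] [208.7 207.4]
side [246 178  57  29 641] [274.8 192.2]
tool rel axis [91.  26.8 -0. ]
```

Call:
{"op": "apply_moves", "data": {
  "targets": [0.002, -0.0095, 0, 0, 0, -6, 0, 0.002, -0.0095, 0, 0, 0, -6, 0, 0.002, -0.0095, 0, 0, 0, -6, 0]
}}

```text
t: 25.25
eef_pos: [503.2, 162.1, 43.7]
tcp_rot: [0.001, 0.138, 0.99, 0.001]
ft_force: [1.3, 3.7, 0.2]
grip_width: 0.001
grip_force: 2.1
```

Call:
{"op": "apply_moves", "data": {
  "targets": [0.001, -0.005, 0, 0, 0, -3, 0, 0.001, -0.005, 0, 0, 0, -3, 0]
}}

```text
t: 25.45
eef_pos: [498.2, 152.4, 43.6]
tcp_rot: [-0.0, 0.087, 0.996, 0.001]
ft_force: [-1.2, 2.8, 1.4]
grip_width: 0.0
grip_force: 1.3
```

```bash
python3 lv.py
```

```text
t 25.45 [498.2 152.4  43.6] F [-1.2  2.8  1.4] g 0.0 1.3
[[-0.985, 0.173, -0.0], [0.173, 0.985, 0.002], [0.0, 0.002, -1.0]] [ 0.2  0.   2.   0.   1.1 -1.2]
lever_end scene 0.79 [200.7 217.9] [488.2 121.5  47. ]
lever_end side 0.92 [240.9 195.1] [477.4 124.6  47. ]
jaw_post scene 0.64 [222.9 214.9] [544.2 122.8  33. ]
jaw_post side 0.8 [268.8 198.4] [542.5 119.8  33. ]
scene [253 154   9   4  17] [257.9 155.6]
scene [253 188  28  16 323] [265.7 195.8]
scene [193 202  42  23 497] [211.9 212.2]
side [241 187  62  20 684] [272.1 195. ]
tool rel axis [89.7 26.5 -0. ]
```

Call:
{"op": "apply_moves", "data": {
  "targets": [0, -0.002, 0, 0, 0, 0, 0, 0, -0.002, 0, 0, 0, 0, 0]
}}

```text
t: 25.95
eef_pos: [497.4, 148.2, 43.4]
tcp_rot: [-0.0, 0.087, 0.996, 0.0]
ft_force: [-0.0, 2.9, -0.5]
grip_width: 0.0
grip_force: 1.2
```

Call:
{"op": "apply_moves", "data": {
  "targets": [0, -0.001, 0, 0, 0, 0, 0, 0, -0.001, 0, 0, 0, 0, 0]
}}

```text
t: 26.15
eef_pos: [497.2, 146.9, 43.5]
tcp_rot: [0.0, 0.088, 0.996, 0.002]
ft_force: [1.3, 9.4, -1.1]
grip_width: 0.001
grip_force: 4.3
```

Call:
{"op": "apply_moves", "data": {
  "targets": [0, -0.001, 0, 0, 0, 0, 0, 0, 0, 0, 0, 0, 0, 0, 0, 0, 0, 0, 0, 0, 0]
}}

```text
t: 26.45
eef_pos: [497.2, 146.8, 43.5]
tcp_rot: [0.001, 0.088, 0.996, 0.002]
ft_force: [1.3, 10.3, -2.0]
grip_width: -0.0
grip_force: 4.9
```

Call:
{"op": "apply_moves", "data": {
  "targets": [0, 0.01, 0, 0, 0, 0, 0, 0, 0.02, 0, 0, 0, 0, 0, 0, 0.01, -0.02, 0, 0, 0, 0, 0, 0, -0.04, 0, 0, 0, 0, 0, 0, -0.04, 0, 0, 0, 0, 0, 0, -0.04, 0, 0, 0, 0, 0, 0, -0.02, 0, 0, 0, 0, 0, 0, 0, 0, 0, 0, 0, 0, 0, 0, 0, 0, 0, 0]
}}

```text
t: 27.35
eef_pos: [503.7, 184.0, 203.0]
tcp_rot: [0.0, 0.087, 0.996, -0.0]
ft_force: [-0.3, 0.6, -1.6]
grip_width: -0.002
grip_force: 0.0
```

```bash
python3 - <<'E'
from m import *
tool();print(lid());C=meas(["lever_end","jar_seat","salt_mill"],("wrist","scene","side"),1)
cv2.imwrite("pics/f8.png",np.hstack([cv2.resize(C["scene"]["img"][150:300,190:390],None,fx=2,fy=2),cv2.resize(C["wrist"]["img"],None,fx=.6,fy=.75)]))
E
```

```text
t 27.35 [503.7 184.  203. ] F [-0.3  0.6 -1.6] g -0.002 0.0
[[-0.985, 0.174, -0.0], [0.174, 0.985, -0.001], [-0.0, -0.001, -1.0]] [ 0.2 -0.1  1.8 -0.   1.4 -1.2]
scene [253 188  28  16 327] (np.float64(267.0), np.float64(196.0))
side [240 187  63  20 681] (np.float64(271.5), np.float64(197.0))
lid [541.4 -14.8 118.4]
[541.4 -14.8 118.4]
lever_end wrist 0.8 [247.2 179.6] [487.4 126.3  47. ]
lever_end scene 0.87 [200.4 218.3] [486.7 120.5  47. ]
lever_end side 0.86 [243.2 194.5] [482.9 126.1  47. ]
jar_seat wrist 0.62 [155.4 240.8] [540.7  10.3  10. ]
jar_seat scene 0.92 [268.8 230.2] [588.   32.1  10. ]
jar_seat side 0.85 [290.2 223.5] [583.   40.5  10. ]
salt_mill scene 0.63 [348.1 273.1] [ 536.4 -210.9   30. ]
salt_mill side 0.68 [284.7 304.1] [ 538.7 -222.2   30. ]
```

View pics/f8.png

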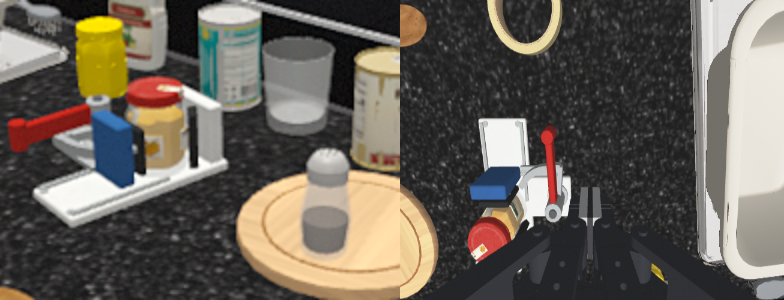

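The lever points to clamp -x, with its end at about (486,123), so it is at the stop. The jar is upright between the jaws, the mill is still standing, and the arm is clear.

```bash
python3 -c "
from station import job
print(job.job_done())"
```

```text
the job is handed in; nothing more can be done
None
```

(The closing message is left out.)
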